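# Shut off the unused stations of a vacuum filtration manifold

## Task

All the taps of the three-station vacuum filtration manifold have been left open. Before the pump is started, close the tap of each station that has no filter funnel standing on it, turning its lever fully across its branch pipe to the stop, and leave the tap of the station that carries the funnel open, its lever along its pipe. Do not shift either of the two funnels, the one on the manifold and the spare one on the desk.

Things in the scene. Friction and masses are not known exactly. Their poses are not given: they have to be found in the camera images.
- manifold: fixed base plate 205 x 305 mm with a header pipe near its front edge and three branch pipes, each with a brass valve and a station at its far end. Origin at desk height under the middle valve stem; x along the branches to the stations, y left along the header. Valve stems at x = 0, y = +95 (a), 0 (b), -95 (c) mm. Everything but the levers in their sweep is under 46 mm high
- lever_a (a joint): angle of the left valve's lever (y = +95 mm): 0 = open, lever along the pipe, pointing to the manifold's -x (front); 1.571 = fully closed, at its stop, lever across the pipe, pointing to the manifold's +y (left). Stiff (0.2 N m), stays where it is left
- lever_b (a joint): the same for the middle valve (y = 0)
- lever_c (a joint): the same for the right valve (y = -95 mm)
- grip_a (a point): middle of the black grip of the left lever, 50 mm from the stem axis and 59 mm above the desk; the grip is 44 mm long, 15 mm wide, 13 mm high (52 to 66 mm above the desk) and reaches 72 mm from the stem axis
- grip_b (a point): the same for the middle lever
- grip_c (a point): the same for the right lever
- station_a (a point): centre of the flat top of the left filter station, a steel column with a round head 53 mm across, top 72 mm above the desk, 80 mm behind the left valve's stem
- station_b (a point): the same for the middle station
- station_c (a point): the same for the right station
- funnel: open steel filter funnel, a cup 63 mm across at the rim, 51 mm at the foot, 91 mm high, standing loose on one of the three stations; origin at the centre of its underside, z up
- spare_funnel: a second funnel of the same kind that stands on the desk away from the manifold; origin at the centre of its underside

How it is judged (in metres and radians):
At the end, for the whole second after the job is handed in: The levers of the two stations without a funnel are closed beyond 1.40 rad; the lever of the station with the funnel is open, below 0.4 rad; that funnel stands upright, within 15 mm of its starting place, and the spare funnel upright within 20 mm of its own (((horizontal distance between funnel and station_a below 0.02 m and value of joint lever_a below 0.4 rad) or (horizontal distance between funnel and station_a above 0.06 m and value of joint lever_a above 1.4 rad)) and ((horizontal distance between funnel and station_b below 0.02 m and value of joint lever_b below 0.4 rad) or (horizontal distance between funnel and station_b above 0.06 m and value of joint lever_b above 1.4 rad)) and ((horizontal distance between funnel and station_c below 0.02 m and value of joint lever_c below 0.4 rad) or (horizontal distance between funnel and station_c above 0.06 m and value of joint lever_c above 1.4 rad)) and distance of funnel from where it was at the start of the episode below 0.015 m and angle between each of funnel, spare_funnel's own z axis and vertical below 0.1 rad and distance of spare_funnel from where it was at the start of the episode below 0.02 m); the robot touches nothing.
It fails at once if the funnel on the manifold is shifted by more than 15 mm or tipped (distance of funnel from where it was at the start of the episode above 0.015 m or angle between funnel's own z axis and vertical above 0.3 rad).
It fails at once if the spare funnel is shifted by more than 20 mm or tipped (distance of spare_funnel from where it was at the start of the episode above 0.02 m or angle between spare_funnel's own z axis and vertical above 0.3 rad).
It also fails if it takes over 38 s, if anything falls off the work surface, if the arm or the gripper's body presses on something with over 40 N, if the wrist force passes 120 N, or if a joint passes its speed limit or range.

## Robot

A 6-joint arm with a two-finger parallel gripper is mounted at the origin on a cart in front of the work surface, level with it; the furniture and walls round the work are solid. World frame = base frame: x ahead of the robot, y to its left, z up, the work surface at z = 0. Lengths are in m, angles in degrees, forces in N, time in s.
With the tool pointing down it reaches from about 0.25 to 0.725 m from the base axis. Payload 9.7 kg.
Tool frame: the origin (TCP) lies between the finger pads; the fingertips stand bot.tcp_to_tips ahead of it and the grasp point (between the pads) lies 2 mm behind it (bot.tcp_to_tips is the distance from the TCP to the fingertips, in m); z points along the fingers, y is the line along which they close (so a half turn about z gives the same grasp; the last joint's range is limited). The gripper opens to 85 mm and grips with 20 to 120 N. Pads are 22 mm wide; open, the fingers measure 114 mm over their backs; the gripper's body (76 mm by 85 mm) begins 54 mm behind the grasp point. The pads swing forward as they close: fully open they stand 13 mm farther back than shut.
Start: joints at [-64.057, 4.979, 10.078, 95.1, 0, 90], TCP at [0.241, -0.495, 0.248] pointing down, gripper open.
Joint ranges: [-179.16, 179.16], [-48.56, 103.87], [-65.8, 70.77], [-126.05, 130.52], [-82.76, 87.17], [-180, 180]. Speed limits (degrees/s): [127.2, 127.2, 147.25, 180, 180, 180].

## Interface

Orientations are given as [roll, pitch, yaw] about the fixed x, y, z axes, in that order (R = Rz(yaw) Ry(pitch) Rx(roll)).
In Python, from workcell import sensors, camera, camera_params, bot gives the robot as it stands.
- The arm moves only by the tool apply_moves, never from a script. Its argument "motion" is a list of rows, each an object with "jaw": the opening, from -1 (shut) to 1 (fully open); "xyz": the shift along the tool's x, y, z in mm, a list of three; "twist": the turn about the tool's z in rad. A call has 1 to 5 rows; each row is the pose to reach, as a shift and turn from the pose commanded when the call began, along the tool's axes at that moment; what a row does not reach only later rows make up. A row lasts 1/8 s, in which the tool goes at most 62.5 mm and 10.7 degrees, less where a joint would pass 70% of its speed; a pose out of reach is approached as far as the arm can. A call with a gripper value outside its range is refused whole. The fingers move at their own pace and stop on an object; "grip_force" is the grip in N (left out, the last holds). Time passes only in rows, so rows that repeat a pose let the fingers close. It gives the time, the measured TCP pose, the force, the opening and the grip force at its end, in the units of the state.
- sensors.get_obs(): the state, without advancing time (a new reading comes with each control period).
- camera(name): name is "scene" or "top" or "wrist"; returns (picture, depth): 400x640x3 uint8, red, green, blue; 400x640 float32, m along the optical axis (not along the pixel's ray), 0 where there is no reading.
- camera_params(name): a dict with "mtx" (3x3 intrinsics, pixels), "rvec" (rotation vector, rad) and "tvec" (3), from world to camera coordinates, as OpenCV has them. Camera axes: x right, y down, z forward; pixel columns grow to the right and rows downward; lengths in m; the calibration is good to about 2 mm. The wrist camera is an equidistant fisheye: a pixel r from the principal point sees the ray r / f radians off the axis. A picture is of the moment at which its call begins: read the wrist's pose just before it. camera_params takes no time and is no camera call; for the wrist camera it gives the pose at the moment of the call.
- bot.job_done(): hands the job in; it is judged then, once.
The state is a dict: "time": time; "q": joint angles; "qd": joint speeds; "joint_efforts": joint torques, N m; "ee_pos": TCP position; "tcp_rot": TCP orientation; "wrist_force": force on the tool from outside, world axes, zero at the start; "torque": the same for the moment, N m; "opening": finger opening in m; "grasp_force": force on a finger pad.
Only numpy, scipy, OpenCV 4.12 (cv2) and the standard library are available. Lean on these libraries where they do the work, as an engineer would, in place of code of your own. Each camera call takes 0.05 s, during which the arm holds its last target. There are 200 camera calls.

## Working session

There is one attempt and no reset: what is moved stays moved. The work goes in short steps, Python scripts to look and compute and a tool call to move; the robot and the scene stay as the last step left them, time stands still between calls to the robot, and variables do not carry over. Pictures are saved under pics/ and viewed, at most 10 in all, crops included, and the job is handed in when it is done.

Besides the shell and the picture viewer there is one more tool, called after "Call:" as name(argument=value, ...), one argument or row to a line, values as JSON. apply_moves: Moves the arm, as the interface text tells. Its arguments: {"type":"object","properties":{"motion":{"type":"array","items":{"type":"object","properties":{"jaw":{"type":"number"},"xyz":{"type":"array","items":{"type":"number"}},"twist":{"type":"number"}}}},"grip_force":{"type":"number"}},"required":["motion"]}

```bash
mkdir -p pics
cat > h.py <<'E'
import numpy as np, cv2
from workcell import sensors, camera, camera_params, bot
def cloud(name):
    p=camera_params(name); im,d=camera(name)
    K=np.array(p["mtx"]); R=cv2.Rodrigues(np.array(p["rvec"],float))[0]; t=np.array(p["tvec"]).ravel()
    v,u=np.mgrid[:400,:640]
    c=np.stack([(u-K[0,2])/K[0,0]*d,(v-K[1,2])/K[1,1]*d,d],-1)
    w=(c-t)@R; w[d==0]=np.nan
    return im,w
E
python3 - <<'E'
from h import *
o=sensors.get_obs(); print(o["time"],o["ee_pos"],o["tcp_rot"],bot.tcp_to_tips)
for n in("scene","top"):
    im,w=cloud(n); cv2.imwrite(f"pics/{n}0.png",im[...,::-1]); np.savez(f"{n}0.npz",im=im,w=w)
    print(n,camera_params(n)["tvec"])
E
```

```text
0.0 [ 0.2405241  -0.49438788  0.24758719] [-1.79923804e+02 -2.52558323e-04  2.59444294e+01] 0.017
scene [ 0.11162587 -0.35372962  1.61808346]
top [0.07039821 0.62322608 1.12452613]
```

View pics/top0.png

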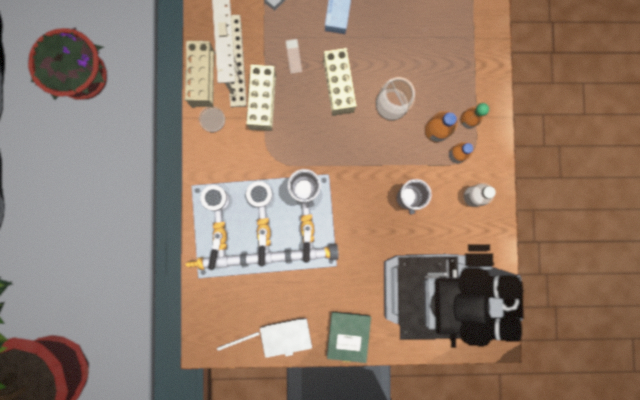

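View pics/scene0.png

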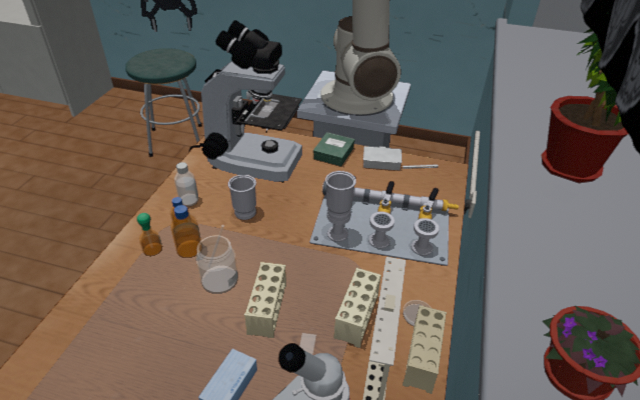

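The top view shows the manifold at about (265,225). Stations sit at (213,197), (259,193) and (303,187), and the funnel is on the right-hand one. The levers' black grips are near (213,252), (262,252) and (308,245). The spare funnel is at (413,194), with the microscope at (460,300). The scene view confirms the funnel is on the station at (340,200).

Run:
```python
from h import *
z=np.load("top0.npz"); im,w=z["im"],z["w"]
for u,v in [(213,197),(259,193),(303,187),(213,252),(262,252),(308,245),(218,225),(263,225),(307,222),(413,194),(480,300),(400,300),(390,260),(340,385),(334,270),(331,176),(193,186),(199,276)]:
    print(u,v,np.round(w[v,u],3),im[v,u])
s=np.load("scene0.npz");W2=s["w"];I2=s["im"]
# manifold zone dark points at grip height in both views
for nm,W,I in(("top",w,im),("scene",W2,I2)):
    m=(W[...,2]>.048)&(W[...,2]<.072)&(I.max(-1)<75)&(W[...,0]>.2)&(W[...,0]<.5)&(W[...,1]>-.1)&(W[...,1]<.4)
    n,l,st,c=cv2.connectedComponentsWithStats(m.astype(np.uint8))
    for i in range(1,n):
        if st[i,4]>8: P=W[l==i]; print(nm,st[i,4],np.round(c[i]),P.mean(0).round(4),P.min(0).round(3),P.max(0).round(3))
# station heads (flat tops z~72)
    m=(abs(W[...,2]-.072)<.006)&(I.min(-1)>60)&(W[...,0]>.3)&(W[...,0]<.6)&(W[...,1]>-.1)&(W[...,1]<.4)
    n,l,st,c=cv2.connectedComponentsWithStats(m.astype(np.uint8))
    for i in range(1,n):
        if st[i,4]>30: P=W[l==i]; print(nm,"st",st[i,4],np.round(c[i]),((P.min(0)+P.max(0))/2).round(4),np.ptp(P,axis=0).round(3))
big=cv2.resize(im[150:310,170:350],None,fx=4,fy=3.75,interpolation=cv2.INTER_CUBIC)[...,::-1]
cv2.imwrite("pics/crop.png",big[:600])
# tall stuff
m=(w[...,2]>.09)
n,l,st,c=cv2.connectedComponentsWithStats(m.astype(np.uint8))
for i in range(1,n):
    if st[i,4]>60: P=w[l==i]; print("tall",P.min(0).round(3),P.max(0).round(3))
```

```text
213 197 [0.647 0.297 0.07 ] [117 119 123]
259 193 [0.655 0.201 0.069] [118 122 126]
303 187 [0.666 0.109 0.074] [247 245 244]
213 252 [0.533 0.299 0.059] [68 64 64]
262 252 [0.532 0.196 0.06 ] [77 73 76]
308 245 [0.545 0.1   0.062] [81 77 79]
218 225 [0.59  0.292 0.038] [241 199  99]
263 225 [0.589 0.196 0.037] [233 190 100]
307 222 [0.594 0.102 0.04 ] [240 197 103]
413 194 [ 0.656 -0.136  0.003] [239 236 235]
480 300 [ 0.46  -0.165  0.352] [55 50 48]
400 300 [ 0.44  -0.074  0.165] [62 60 54]
390 260 [ 0.511 -0.076  0.035] [165 165 169]
340 385 [ 0.109  0.006 -0.473] [53 55 53]
334 270 [ 0.489  0.043 -0.001] [203 147 106]
331 176 [ 0.698  0.047 -0.002] [201 147 109]
193 186 [0.677 0.353 0.003] [198 196 196]
199 276 [0.48  0.339 0.004] [197 199 203]
tall [0.857 0.236 0.091] [1.02  0.279 0.19 ]
tall [0.722 0.505 0.45 ] [0.872 0.516 0.467]
tall [0.839 0.502 0.09 ] [0.987 0.651 0.177]
tall [ 0.828 -0.123  0.09 ] [ 0.892 -0.059  0.171]
tall [ 0.811 -0.279  0.091] [ 0.836 -0.252  0.111]
tall [ 0.779 -0.211  0.09 ] [ 0.82  -0.171  0.125]
tall [0.575 0.505 0.442] [0.682 0.513 0.456]
tall [0.63  0.076 0.09 ] [0.692 0.137 0.166]
tall [ 0.638 -0.284  0.09 ] [ 0.662 -0.259  0.112]
tall [ 0.529 -0.275  0.09 ] [ 0.544 -0.235  0.105]
tall [ 0.348 -0.293  0.09 ] [ 0.525 -0.071  0.367]
tall [0.479 0.543 0.339] [0.504 0.571 0.382]
tall [0.251 0.526 0.09 ] [0.415 0.654 0.391]
```

View pics/crop.png

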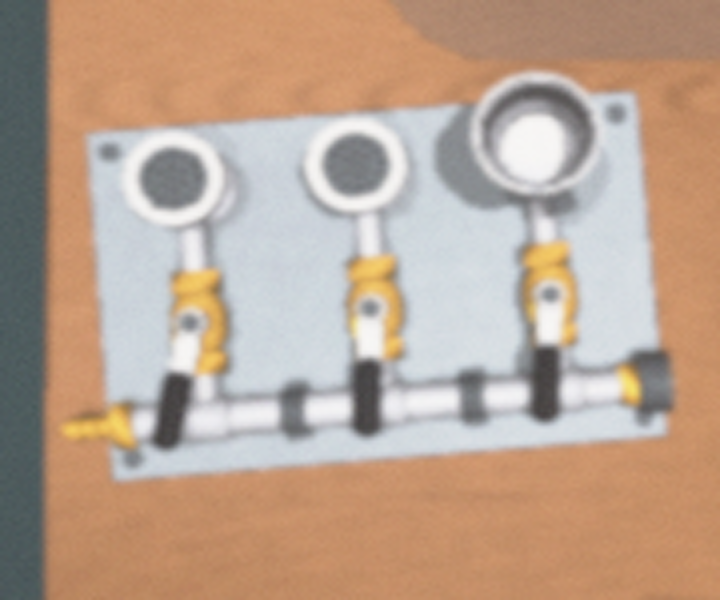

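Crop of the top view: the funnel is on the right station (c), so levers a and b must close. Grip a runs from about (178,375) to (165,445), slightly turned to the left already. Grip b is at about (367,395) and grip c at (545,385).

Run:
```python
from h import *
for nm in("top","scene"):
    z=np.load(nm+"0.npz"); I,W=z["im"],z["w"]
    m=(W[...,2]>.05)&(W[...,2]<.072)&(I.max(-1)<110)&(W[...,0]>.45)&(W[...,0]<.61)&(W[...,1]>.0)&(W[...,1]<.38)
    n,l,st,c=cv2.connectedComponentsWithStats(m.astype(np.uint8))
    for i in range(1,n):
        if st[i,4]>5:
            P=W[l==i]; e,V=np.linalg.eigh(np.cov(P[:,:2].T)); print(nm,"grip",st[i,4],np.round(c[i]),P.mean(0).round(4),np.median(P[:,2]).round(4),"dir",V[:,1].round(2),P.min(0).round(3),P.max(0).round(3))
    m=(abs(W[...,2]-.071)<.008)&(W[...,0]>.61)&(W[...,0]<.7)&(W[...,1]>.15)&(W[...,1]<.34)
    n,l,st,c=cv2.connectedComponentsWithStats(m.astype(np.uint8))
    for i in range(1,n):
        if st[i,4]>30: P=W[l==i]; print(nm,"station",st[i,4],((P.min(0)+P.max(0))/2).round(4),np.ptp(P,axis=0).round(3),np.median(P[:,2]).round(4))
    m=(W[...,2]>.14)&(W[...,0]>.6)&(W[...,0]<.72)&(W[...,1]>.04)&(W[...,1]<.17); P=W[m]
    print(nm,"funnel",((P.min(0)+P.max(0))/2).round(4),P.max(0).round(3))
z=np.load("top0.npz");W=z["w"]
# plate corners + left wall profile
m=z["im"].astype(int); pl=(abs(W[...,2])<.015)&(m.min(-1)>150)&(abs(W[...,0]-.58)<.14)&(abs(W[...,1]-.2)<.18)
print(cv2.minAreaRect(W[pl][:,:2].astype(np.float32)))
for u in range(100,196,6): print(u,W[240,u].round(3),end=";")
```

```text
top grip 105 [306. 252.] [0.5304 0.1047 0.0633] 0.0636 dir [-1.    0.06] [0.512 0.098 0.056] [0.549 0.111 0.068]
top grip 107 [261. 256.] [0.5242 0.1976 0.0635] 0.0636 dir [-1.    0.04] [0.505 0.192 0.057] [0.544 0.205 0.068]
top grip 110 [213. 259.] [0.518  0.2986 0.0637] 0.0636 dir [-0.98  0.17] [0.5   0.291 0.057] [0.537 0.307 0.068]
top station 498 [0.6537 0.2012 0.07  ] [0.052 0.051 0.014] 0.0706
top station 513 [0.6471 0.2956 0.071 ] [0.05  0.052 0.016] 0.0708
top funnel [0.661  0.1066 0.1531] [0.692 0.137 0.166]
scene grip 76 [390. 187.] [0.5305 0.2009 0.0631] 0.0637 dir [-1.    0.04] [0.506 0.194 0.056] [0.55  0.208 0.067]
scene grip 76 [433. 194.] [0.5247 0.3021 0.0633] 0.0642 dir [-0.99  0.17] [0.502 0.294 0.056] [0.543 0.31  0.067]
scene grip 12 [385. 201.] [0.5775 0.1995 0.0586] 0.0588 dir [-0.93  0.36] [0.572 0.197 0.055] [0.581 0.203 0.062]
scene grip 13 [427. 207.] [0.572  0.2938 0.0594] 0.0597 dir [-0.41  0.91] [0.568 0.29  0.055] [0.575 0.297 0.064]
scene station 384 [0.6558 0.2044 0.0692] [0.057 0.052 0.012] 0.0716
scene station 393 [0.6476 0.2991 0.0697] [0.057 0.052 0.013] 0.0715
scene funnel [0.6628 0.1089 0.1523] [0.695 0.14  0.164]
((0.5966068506240845, 0.1987023949623108), (0.22310692071914673, 0.3070702850818634), 4.171104431152344)
100 [0.56  0.535 0.051];106 [0.56  0.524 0.049];112 [0.56  0.511 0.049];118 [0.56  0.499 0.049];124 [0.56  0.486 0.051];130 [0.56  0.473 0.05 ];136 [0.559 0.461 0.05 ];142 [0.559 0.448 0.05 ];148 [0.559 0.436 0.052];154 [0.559 0.428 0.034];160 [ 0.559  0.468 -0.152];166 [ 0.559  0.467 -0.204];172 [ 0.559  0.469 -0.27 ];178 [ 0.559  0.469 -0.337];184 [0.558 0.372 0.001];190 [ 0.558  0.36  -0.004];
```

```bash
cat >> h.py <<'E'
X=np.array([.997,.077]);Y=np.array([-.077,.997])
stem=dict(a=np.array([.570,.293]),b=np.array([.576,.198]))
def push(k,phi,s):  # pusher centre and tool yaw for lever angle phi, offset s behind lever axis
    d=-np.cos(phi)*X+np.sin(phi)*Y; n=np.sin(phi)*X+np.cos(phi)*Y
    return stem[k]+.05*d-s*n, 94.4-np.degrees(phi)
def rel(targets,cur=None):  # targets: (x,y,z,yaw deg) -> tool shift mm, twist rad, from the current pose
    o=sensors.get_obs(); p=np.array(o["ee_pos"]); yw=o["tcp_rot"][2]
    if cur is not None: p=np.array(cur[:3]); yw=cur[3]
    c,s=np.cos(np.radians(yw)),np.sin(np.radians(yw))
    for t in targets:
        d=(np.array(t[:3])-p)*1000
        print("xyz",[round(d[0]*c+d[1]*s),round(d[0]*s-d[1]*c),round(-d[2])],"twist",round(-np.radians(t[3]-yw),2))
E
python3 - <<'E'
from h import *
rel([(.25,-.2,.26,70)])
W=np.load("scene0.npz")["w"]; m=(W[...,2]>.15)&(W[...,0]>.2)&(W[...,0]<.6)&(W[...,1]>-.35)&(W[...,1]<0)
P=W[m]; print(P.min(0),P.max(0))
for k in"ab": print(k,push(k,.0,.03),push(k,1.55,.0185))
E
```

```text
xyz [137, -261, -12] twist -0.77
[ 0.3640894  -0.29200984  0.15001846] [ 0.52720328 -0.06778021  0.36642193]
a (array([0.52246, 0.25924]), np.float64(94.4)) (array([0.54670332, 0.34095142]), np.float64(5.5915417547224))
b (array([0.52846, 0.16424]), np.float64(94.4)) (array([0.55270332, 0.24595142]), np.float64(5.5915417547224))
```

Call:
apply_moves(
  motion=[
    {"jaw": -1, "xyz": [28, -52, -3], "twist": -0.15},
    {"jaw": -1, "xyz": [55, -104, -6], "twist": -0.3},
    {"jaw": -1, "xyz": [83, -156, -8], "twist": -0.45},
    {"jaw": -1, "xyz": [110, -208, -10], "twist": -0.6},
    {"jaw": -1, "xyz": [138, -260, -12], "twist": -0.77},
  ],
)

```text
time: 0.72
ee_pos: [0.2505, -0.1987, 0.2601]
tcp_rot: [180.0, -0.0, 70.3]
wrist_force: [1.2, -0.2, 0.6]
opening: 0.0001
grasp_force: 0.0
```

Call:
apply_moves(
  motion=[
    {"jaw": -1, "xyz": [49, -16, 0], "twist": -0.06},
    {"jaw": -1, "xyz": [98, -33, 0], "twist": -0.12},
    {"jaw": -1, "xyz": [147, -49, 0], "twist": -0.18},
    {"jaw": -1, "xyz": [196, -66, 0], "twist": -0.24},
    {"jaw": -1, "xyz": [246, -82, 0], "twist": -0.3},
  ],
)

```text
time: 1.35
ee_pos: [0.2575, 0.0571, 0.2603]
tcp_rot: [179.9, -0.0, 87.1]
wrist_force: [0.9, -0.7, 0.4]
opening: 0.0002
grasp_force: 0.0
```

Run:
```python
from h import *
p,y=push("a",.2,.032); print(p,y)
rel([(.38,.16,.2,y),(*p,.12,y),(*p,.07,y)])
```

```text
[0.51645534 0.26737284] 82.94084409738355
xyz [109, 117, 60] twist 0.07
xyz [223, 248, 140] twist 0.07
xyz [223, 248, 190] twist 0.07
```

Call:
apply_moves(
  motion=[
    {"jaw": -1, "xyz": [37, 40, 20], "twist": 0.02},
    {"jaw": -1, "xyz": [74, 81, 40], "twist": 0.04},
    {"jaw": -1, "xyz": [111, 122, 60], "twist": 0.07},
    {"jaw": -1, "xyz": [148, 163, 80], "twist": 0.07},
    {"jaw": -1, "xyz": [186, 205, 100], "twist": 0.07},
  ],
)

```text
time: 1.98
ee_pos: [0.4734, 0.232, 0.1592]
tcp_rot: [-180.0, 0.0, 83.0]
wrist_force: [0.0, 0.2, 1.8]
opening: 0.0001
grasp_force: 0.0
```

Run:
```python
from h import *
p,y=push("a",.2,.032)
rel([(*p,.11,y),(*p,.07,y)])
```

```text
xyz [40, 38, 49] twist 0.0
xyz [40, 38, 89] twist 0.0
```

Call:
apply_moves(
  motion=[
    {"jaw": -1, "xyz": [38, 37, 30]},
    {"jaw": -1, "xyz": [38, 37, 50]},
    {"jaw": -1, "xyz": [38, 37, 70]},
    {"jaw": -1, "xyz": [38, 37, 88]},
    {"jaw": -1, "xyz": [38, 37, 88]},
  ],
)

```text
validation failed for argument at $.mo...
```

Run:
```python
from h import *
o=sensors.get_obs(); im,d=camera("scene"); cv2.imwrite("pics/s1.png",cv2.resize(im[130:290,300:500],None,fx=4,fy=3.75)[:600,:,::-1].copy())
p,y=push("a",.2,.032); print(o["ee_pos"],p,o["wrist_force"])
rel([(*q,.069,y) for f in (.3,.45,.6,.75,.9,1.05,1.2,1.35,1.5,1.6) for q,y in [push("a",f,.018)]])
```

```text
[0.47339619 0.2319604  0.15919767] [0.51645534 0.26737284] [0.03402131 0.20817917 1.84761577]
xyz [56, 34, 84] twist 0.1
xyz [64, 33, 84] twist 0.25
xyz [72, 33, 84] twist 0.4
xyz [80, 34, 84] twist 0.55
xyz [88, 36, 84] twist 0.7
xyz [95, 39, 84] twist 0.85
xyz [102, 44, 84] twist 1.0
xyz [107, 49, 84] twist 1.15
xyz [113, 55, 84] twist 1.3
xyz [115, 60, 84] twist 1.4
```

View pics/s1.png

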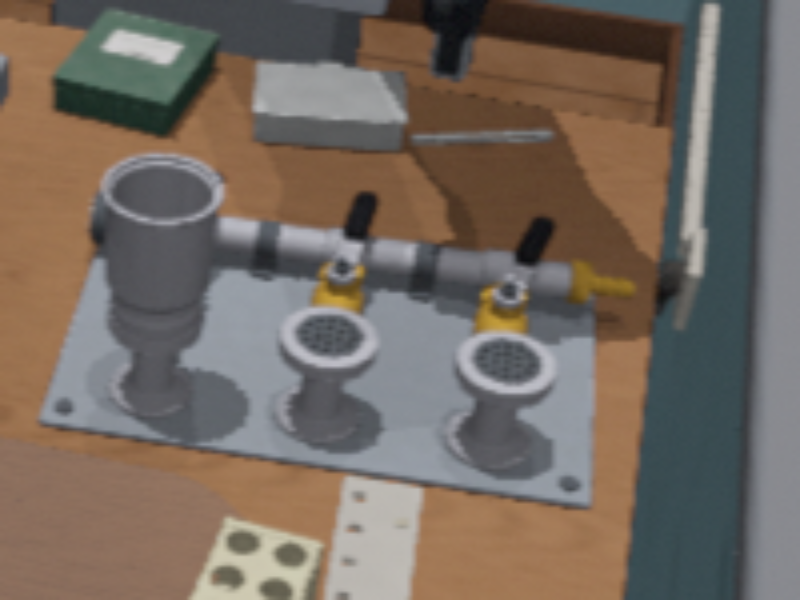

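The move was refused because a row without twist is invalid, so the arm has not moved. The crop shows the funnel on station c at (160,250) and grips b and a at (360,215) and (535,240). There is also an upright white bar at the desk's left edge, about (695,160), which I'll check.

Run:
```python
from h import *
W=np.load("scene0.npz")["w"]
for u,v in [(477,140),(474,165),(472,185),(471,205),(468,206),(480,190)]: print(u,v,W[v,u].round(3))
```

```text
477 140 [-0.536  0.466 -0.419]
474 165 [-0.327  0.461 -0.413]
472 185 [-0.192  0.46  -0.417]
471 205 [-0.054  0.461 -0.409]
468 206 [-0.075  0.454 -0.433]
480 190 [-0.005  0.47  -0.295]
```

Call:
apply_moves(
  motion=[
    {"jaw": -1, "twist": 0, "xyz": [38, 37, 30]},
    {"jaw": -1, "twist": 0, "xyz": [38, 37, 50]},
    {"jaw": -1, "twist": 0, "xyz": [38, 37, 70]},
    {"jaw": -1, "twist": 0, "xyz": [38, 37, 88]},
    {"jaw": -1, "twist": 0, "xyz": [38, 37, 88]},
  ],
)

```text
time: 2.65
ee_pos: [0.5128, 0.2634, 0.0708]
tcp_rot: [-179.9, 0.1, 83.0]
wrist_force: [-0.2, -0.8, 0.7]
opening: -0.0005
grasp_force: 0.0
```

Run:
```python
from h import *
o=sensors.get_obs(); im,d=camera("scene"); cv2.imwrite("pics/s2.png",cv2.resize(im[130:290,300:500],None,fx=4,fy=3.75)[:600,:,::-1].copy())
p,y=push("a",.2,.032); print(o["ee_pos"],p,o["wrist_force"])
rel([(*q,.069,y) for f in (.3,.45,.6,.75,.9,1.05,1.2,1.35,1.5,1.6) for q,y in [push("a",f,.018)]])
```

```text
[0.51278969 0.26337541 0.0708201 ] [0.51645534 0.26737284] [-0.19385571 -0.77562703  0.66898027]
xyz [23, 1, 3] twist 0.1
xyz [31, 0, 3] twist 0.25
xyz [39, 0, 3] twist 0.4
xyz [47, 1, 3] twist 0.55
xyz [54, 3, 3] twist 0.7
xyz [62, 6, 3] twist 0.85
xyz [68, 11, 3] twist 1.0
xyz [74, 16, 3] twist 1.15
xyz [79, 22, 3] twist 1.3
xyz [82, 26, 3] twist 1.4
```

View pics/s2.png

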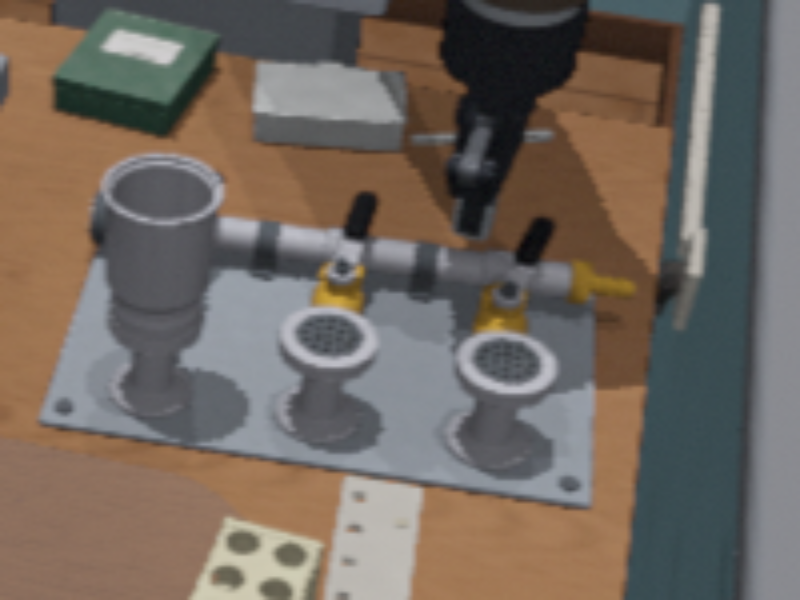

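The fingertips at (475,225) stand to the right of grip a at (535,240), at grip height and free of it. I'll push now.

Call:
apply_moves(
  motion=[
    {"jaw": -1, "twist": 0.05, "xyz": [12, 1, 1]},
    {"jaw": -1, "twist": 0.1, "xyz": [23, 1, 1]},
    {"jaw": -1, "twist": 0.25, "xyz": [31, 0, 1]},
    {"jaw": -1, "twist": 0.4, "xyz": [39, 0, 1]},
    {"jaw": -1, "twist": 0.55, "xyz": [47, 1, 1]},
  ],
)

```text
time: 3.32
ee_pos: [0.5206, 0.3098, 0.0726]
tcp_rot: [179.9, 0.0, 51.2]
wrist_force: [0.7, -6.4, 1.0]
opening: 0.0002
grasp_force: 2.5
```

Run:
```python
from h import *
o=sensors.get_obs(); print(o["ee_pos"],push("a",.75,.018))
rel([(*q,.07,y) for f in (.9,1.05,1.2,1.35,1.5,1.58,1.65) for q,y in [push("a",f,.018)]])
```

```text
[0.52058139 0.30979642 0.07263954] (array([0.51968243, 0.31008705]), np.float64(51.42816536518826))
xyz [7, -3, 3] twist 0.15
xyz [15, -4, 3] twist 0.3
xyz [23, -4, 3] twist 0.45
xyz [31, -2, 3] twist 0.6
xyz [39, 0, 3] twist 0.75
xyz [42, 2, 3] twist 0.83
xyz [46, 4, 3] twist 0.9
```

Pushing as planned, with a contact force of about 6 N.

Call:
apply_moves(
  motion=[
    {"jaw": -1, "twist": 0.15, "xyz": [7, -3, 2]},
    {"jaw": -1, "twist": 0.3, "xyz": [15, -4, 2]},
    {"jaw": -1, "twist": 0.45, "xyz": [23, -4, 2]},
    {"jaw": -1, "twist": 0.6, "xyz": [31, -2, 2]},
    {"jaw": -1, "twist": 0.75, "xyz": [38, 0, 2]},
  ],
)

```text
time: 3.95
ee_pos: [0.5747, 0.2616, 0.0712]
tcp_rot: [-175.2, 0.5, 22.5]
wrist_force: [0.8, -0.5, -0.5]
opening: 0.0001
grasp_force: 0.0
```

Run:
```python
from h import *
o=sensors.get_obs(); print(o["ee_pos"],push("a",1.5,.018))
rel([(*q,.07,y) for f in (1.55,1.6,1.65) for q,y in [push("a",f,.018)]])
```

```text
[0.57466206 0.26162038 0.07122493] (array([0.54483039, 0.33980081]), np.float64(8.456330730376521))
xyz [5, -84, 1] twist 0.3
xyz [8, -84, 1] twist 0.35
xyz [10, -84, 1] twist 0.4
```

The TCP ended about 80 mm from where I commanded it. I'll look before moving on.

Run:
```python
from h import *
for i in range(3):
    o=sensors.get_obs(); print(o["time"],np.round(o["q"],1),np.round(o["qd"],1),o["ee_pos"].round(4),o["tcp_rot"],o["wrist_force"].round(1)); im,w=cloud("scene" if i else "top"); cv2.imwrite(f"pics/x{i}.png",im[...,::-1])
cv2.imwrite("pics/s3.png",cv2.resize(im[90:290,270:500],None,fx=3,fy=3)[:600,:,::-1].copy())
```

```text
3.95 [ 22.4  16.7   3.9  77.7   4.8 179.9] [-21.1   5.4   6.2  -1.9   5.2   0.3] [0.5747 0.2616 0.0712] [-175.18330888    0.46378541   22.50318379] [ 0.8 -0.5 -0.5]
4.0 [ 22.1  16.7   3.9  77.5   4.6 179.9] [ 0.5  0.1 -0.4 -2.1 -4.3  0.2] [0.5777 0.2583 0.071 ] [-175.3792825     0.32300609   22.18880695] [ 1.  -2.6 -0.3]
4.05 [ 22.2  16.7   3.9  77.4   4.5 179.9] [ 1.2  0.  -0.7 -0.7 -1.4 -0. ] [0.5779 0.2584 0.0707] [-175.50889139    0.28527301   22.24884346] [ 0.4  1.  -0.1]
```

View pics/s3.png

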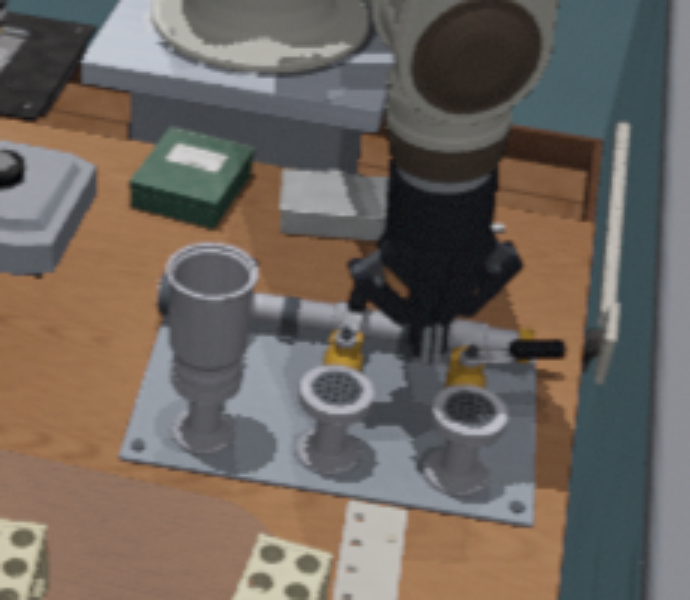

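Joint 6 has reached its 180° limit, because here it grows as the tool yaw falls. The arm then swung clear. The picture shows lever a fully across its pipe at (535,348), the fingers at (430,345) between valves a and b, and the funnel untouched at (210,300). I'll lift out, then use the half-turned tool for lever b.

Call:
apply_moves(
  motion=[
    {"jaw": -1, "twist": 0, "xyz": [0, 0, -50]},
    {"jaw": -1, "twist": -0.15, "xyz": [0, 0, -100]},
    {"jaw": -1, "twist": -0.3, "xyz": [0, 0, -120]},
    {"jaw": -1, "twist": -0.45, "xyz": [0, 0, -120]},
    {"jaw": -1, "twist": -0.6, "xyz": [0, 0, -120]},
  ],
)

```text
time: 4.72
ee_pos: [0.5813, 0.2513, 0.19]
tcp_rot: [-176.2, -2.3, 57.0]
wrist_force: [-0.2, -0.8, 0.5]
opening: -0.0001
grasp_force: 0.0
```

Run:
```python
from h import *
o=sensors.get_obs(); print(np.round(o["q"],1),o["tcp_rot"])
W=np.load("top0.npz")["w"]
im,w=cloud("scene"); im2,w2=cloud("top")
for nm,I,W in(("scene",im,w),("top",im2,w2)):
    m=(W[...,2]>.05)&(W[...,2]<.072)&(I.max(-1)<110)&(W[...,0]>.45)&(W[...,0]<.61)&(W[...,1]>.0)&(W[...,1]<.39)
    n,l,st,c=cv2.connectedComponentsWithStats(m.astype(np.uint8))
    for i in range(1,n):
        if st[i,4]>9:
            P=W[l==i]; e,V=np.linalg.eigh(np.cov(P[:,:2].T)); print(nm,st[i,4],P.mean(0).round(3),V[:,1].round(2),P.min(0).round(3),P.max(0).round(3))
rel([(.50,.15,.19,50)])
```

```text
[ 21.5  16.1  16.4  90.6   4.4 144.4] [-176.17756475   -2.28960619   56.9785087 ]
scene 82 [0.53  0.2   0.063] [-1.    0.02] [0.504 0.192 0.056] [0.549 0.207 0.067]
scene 16 [0.578 0.199 0.059] [-0.84  0.54] [0.572 0.194 0.055] [0.582 0.203 0.064]
scene 130 [0.556 0.34  0.062] [-0.31  0.95] [0.541 0.318 0.054] [0.567 0.361 0.068]
scene 32 [0.572 0.293 0.057] [-0.81  0.58] [0.563 0.286 0.051] [0.579 0.299 0.066]
top 113 [0.53  0.104 0.063] [-1.    0.08] [0.512 0.098 0.057] [0.549 0.111 0.069]
top 109 [0.525 0.197 0.063] [-1.   -0.04] [0.504 0.192 0.059] [0.544 0.203 0.068]
xyz [-129, -12, 0] twist 0.12
```

Lever a measures about 1.34 rad, short of the stop. I'll turn the tool by a half turn and finish it from the front side.

```bash
cat >> h.py <<'E'
from scipy.spatial.transform import Rotation as Ro
def rel(targets):
    o=sensors.get_obs(); R=Ro.from_euler("xyz",o["tcp_rot"],degrees=True)
    for t in targets:
        print("xyz",np.round(R.inv().apply(np.array(t[:3])-o["ee_pos"])*1000),"twist",round(-np.radians(t[3]-o["tcp_rot"][2]),2))
E
python3 - <<'E'
from h import *
p,y=push("a",1.33,.036); print(p,y+180)
rel([(*p,.17,y+180)])
E
```

```text
[0.52017765 0.32924221] 198.1966132476005
xyz [ 31. -92.  27.] twist -2.47
```

Call:
apply_moves(
  motion=[
    {"jaw": -1, "twist": -0.17, "xyz": [6, -18, 0]},
    {"jaw": -1, "twist": -0.34, "xyz": [12, -36, 0]},
    {"jaw": -1, "twist": -0.51, "xyz": [18, -55, 10]},
    {"jaw": -1, "twist": -0.68, "xyz": [24, -73, 15]},
    {"jaw": -1, "twist": -0.85, "xyz": [31, -92, 20]},
  ],
)

```text
time: 5.45
ee_pos: [0.5201, 0.329, 0.1767]
tcp_rot: [-179.1, -4.4, 105.5]
wrist_force: [1.3, 0.3, 0.4]
opening: 0.0001
grasp_force: 0.0
```

Call:
apply_moves(
  motion=[
    {"jaw": -1, "twist": -0.17, "xyz": [0, 0, 0]},
    {"jaw": -1, "twist": -0.34, "xyz": [0, 0, 0]},
    {"jaw": -1, "twist": -0.51, "xyz": [0, 0, 0]},
    {"jaw": -1, "twist": -0.68, "xyz": [0, 0, 0]},
    {"jaw": -1, "twist": -0.85, "xyz": [0, 0, 0]},
  ],
)

```text
time: 6.08
ee_pos: [0.5206, 0.3286, 0.1768]
tcp_rot: [177.3, -3.6, 154.3]
wrist_force: [0.0, 0.2, 0.0]
opening: -0.0001
grasp_force: 0.0
```

Call:
apply_moves(
  motion=[
    {"jaw": -1, "twist": -0.17, "xyz": [0, 0, 0]},
    {"jaw": -1, "twist": -0.34, "xyz": [0, 0, 0]},
    {"jaw": -1, "twist": -0.51, "xyz": [0, 0, 0]},
    {"jaw": -1, "twist": -0.68, "xyz": [0, 0, 0]},
    {"jaw": -1, "twist": -0.77, "xyz": [0, 0, 0]},
  ],
)

```text
time: 6.7
ee_pos: [0.5206, 0.3286, 0.1768]
tcp_rot: [175.6, -0.7, -161.7]
wrist_force: [0.3, 0.2, 0.2]
opening: -0.0001
grasp_force: 0.0
```

Run:
```python
from h import *
o=sensors.get_obs(); print(np.round(o["q"],1),o["tcp_rot"],o["ee_pos"])
p,y=push("a",1.33,.036); print(p)
rel([(*p,.12,y+180),(*p,.071,y+180)])
```

```text
[30.3 12.9 11.  87.8  4.5 12. ] [ 175.56746915   -0.67945102 -161.69848917] [0.5205698  0.3285957  0.17683619]
[0.52017765 0.32924221]
xyz [-1. -4. 57.] twist -6.28
xyz [ -1.  -7. 106.] twist -6.28
```

Call:
apply_moves(
  motion=[
    {"jaw": -1, "twist": 0, "xyz": [-1, -3, 40]},
    {"jaw": -1, "twist": 0, "xyz": [-1, -5, 70]},
    {"jaw": -1, "twist": 0, "xyz": [-1, -7, 95]},
    {"jaw": -1, "twist": 0, "xyz": [-1, -7, 106]},
    {"jaw": -1, "twist": 0, "xyz": [-1, -7, 106]},
  ],
)

```text
time: 7.32
ee_pos: [0.5197, 0.3295, 0.0702]
tcp_rot: [175.6, -0.8, -161.8]
wrist_force: [-0.5, 0.1, -0.5]
opening: -0.0002
grasp_force: 0.0
```

Run:
```python
from h import *
o=sensors.get_obs(); print(o["ee_pos"])
rel([(*q,.071,y-180) for f in (1.33,1.4,1.47,1.54,1.6,1.65) for q,y in [push("a",f,.0185)]])
```

```text
[0.51968546 0.32952704 0.07017342]
xyz [-18.  -0.  -1.] twist -0.0
xyz [-21.   1.  -1.] twist 0.07
xyz [-25.   2.  -1.] twist 0.14
xyz [-29.   2.  -1.] twist 0.21
xyz [-32.   3.  -1.] twist 0.27
xyz [-35.   3.  -1.] twist 0.32
```

Call:
apply_moves(
  motion=[
    {"jaw": -1, "twist": 0, "xyz": [-15, 0, -1]},
    {"jaw": -1, "twist": 0.07, "xyz": [-21, 1, -1]},
    {"jaw": -1, "twist": 0.14, "xyz": [-25, 2, -1]},
    {"jaw": -1, "twist": 0.21, "xyz": [-29, 2, -1]},
    {"jaw": -1, "twist": 0.24, "xyz": [-32, 3, -1]},
  ],
)

```text
time: 7.95
ee_pos: [0.5458, 0.3413, 0.0724]
tcp_rot: [175.9, -2.2, -175.6]
wrist_force: [-28.8, -13.0, 14.1]
opening: -0.0001
grasp_force: 15.2
```

Call:
apply_moves(
  motion=[
    {"jaw": -1, "twist": 0, "xyz": [-2, 0, 0]},
    {"jaw": -1, "twist": 0, "xyz": [-3, 0, 0]},
  ],
)

```text
time: 8.2
ee_pos: [0.5462, 0.3413, 0.0723]
tcp_rot: [175.9, -2.5, -175.4]
wrist_force: [-38.7, -9.9, 19.1]
opening: -0.0003
grasp_force: 20.3
```

The force has risen to 38 N, so lever a is on its stop. Backing off and going to lever b.

Call:
apply_moves(
  motion=[
    {"jaw": -1, "twist": 0, "xyz": [15, 0, 0]},
    {"jaw": -1, "twist": 0, "xyz": [32, 0, -10]},
    {"jaw": -1, "twist": 0, "xyz": [32, 0, -50]},
    {"jaw": -1, "twist": 0, "xyz": [32, 0, -80]},
    {"jaw": -1, "twist": -0.15, "xyz": [32, 0, -80]},
  ],
)

```text
time: 8.82
ee_pos: [0.5249, 0.3352, 0.1568]
tcp_rot: [175.5, -0.7, -166.8]
wrist_force: [0.3, -0.3, -0.5]
opening: -0.0003
grasp_force: 0.0
```

Run:
```python
from h import *
o=sensors.get_obs(); print(np.round(o["q"],1),o["tcp_rot"],o["ee_pos"])
p,y=push("b",.05,.036); print(p,y)
rel([(*p,.14,y-180)])
im,W=cloud("scene")
m=(W[...,2]>.05)&(W[...,2]<.072)&(im.max(-1)<110)&(W[...,0]>.45)&(W[...,0]<.61)&(W[...,1]>.0)&(W[...,1]<.39)
n,l,st,c=cv2.connectedComponentsWithStats(m.astype(np.uint8))
for i in range(1,n):
    if st[i,4]>9:
        P=W[l==i]; e,V=np.linalg.eigh(np.cov(P[:,:2].T)); print(st[i,4],P.mean(0).round(3),V[:,1].round(2),P.min(0).round(3),P.max(0).round(3))
```

```text
[30.6 13.4  9.4 85.3  4.5 17.5] [ 175.50976427   -0.71581169 -166.78061154] [0.52494467 0.33516769 0.15683223]
[0.52699456 0.16066059] 91.53521102434588
xyz [  38. -171.    4.] twist -1.37
79 [0.53  0.201 0.063] [-1.    0.01] [0.506 0.193 0.056] [0.55  0.207 0.068]
11 [0.577 0.199 0.058] [-0.78  0.63] [0.571 0.196 0.054] [0.579 0.203 0.062]
17 [0.571 0.294 0.06 ] [-0.61  0.79] [0.566 0.289 0.055] [0.575 0.299 0.064]
130 [0.568 0.342 0.062] [-0.06  1.  ] [0.559 0.321 0.051] [0.576 0.363 0.068]
```

Lever a is now at about 1.57 rad.

Call:
apply_moves(
  motion=[
    {"jaw": -1, "twist": -0.17, "xyz": [7, -34, 0]},
    {"jaw": -1, "twist": -0.34, "xyz": [15, -68, 0]},
    {"jaw": -1, "twist": -0.51, "xyz": [23, -102, 0]},
    {"jaw": -1, "twist": -0.68, "xyz": [31, -136, 0]},
    {"jaw": -1, "twist": -0.85, "xyz": [38, -171, 0]},
  ],
)

```text
time: 9.5
ee_pos: [0.525, 0.1587, 0.1404]
tcp_rot: [176.3, 2.6, -118.1]
wrist_force: [-0.9, -0.2, 1.1]
opening: 0.0005
grasp_force: 0.0
```

Call:
apply_moves(
  motion=[
    {"jaw": -1, "twist": -0.17, "xyz": [0, 0, 0]},
    {"jaw": -1, "twist": -0.34, "xyz": [0, 0, 0]},
    {"jaw": -1, "twist": -0.52, "xyz": [0, 0, 0]},
    {"jaw": -1, "twist": -0.52, "xyz": [0, 0, 0]},
  ],
)

```text
time: 10.0
ee_pos: [0.5251, 0.1597, 0.1402]
tcp_rot: [178.1, 4.1, -88.7]
wrist_force: [-0.4, 0.5, -0.6]
opening: 0.0
grasp_force: 0.0
```

Run:
```python
from h import *
o=sensors.get_obs(); print(np.round(o["q"],1),o["tcp_rot"],o["ee_pos"])
p,y=push("b",.05,.034); print(p,y)
rel([(*p,.12,y-180),(*p,.071,y-180)])
```

```text
[ 14.8   4.9  -2.1  84.    4.4 -76.6] [178.07452733   4.06471107 -88.69105426] [0.52512351 0.1597087  0.14024426]
[0.52694041 0.16265979] 91.53521102434588
xyz [-1. -3. 20.] twist -0.0
xyz [ 2. -4. 69.] twist -0.0
```

Call:
apply_moves(
  motion=[
    {"jaw": -1, "twist": 0, "xyz": [0, -3, 25]},
    {"jaw": -1, "twist": 0, "xyz": [1, -4, 48]},
    {"jaw": -1, "twist": 0, "xyz": [2, -4, 64]},
    {"jaw": -1, "twist": 0, "xyz": [2, -4, 69]},
    {"jaw": -1, "twist": 0, "xyz": [2, -4, 69]},
  ],
)

```text
time: 10.62
ee_pos: [0.5265, 0.1626, 0.0707]
tcp_rot: [178.0, 4.1, -88.6]
wrist_force: [-0.3, -0.3, -0.2]
opening: 0.0003
grasp_force: 0.0
```

Run:
```python
from h import *
o=sensors.get_obs(); print(o["ee_pos"])
rel([(*q,.071,y-180) for f in (.1,.25,.4,.55,.7,.85,1.,1.15,1.3,1.45,1.57) for q,y in [push("b",f,.0185)]])
```

```text
[0.52652871 0.16263964 0.07073182]
xyz [-18.   0.   1.] twist 0.05
xyz [-26.   2.   2.] twist 0.2
xyz [-34.   3.   2.] twist 0.35
xyz [-42.   2.   3.] twist 0.5
xyz [-49.   1.   3.] twist 0.65
xyz [-57.  -2.   4.] twist 0.8
xyz [-64.  -6.   4.] twist 0.95
xyz [-70. -11.   4.] twist 1.1
xyz [-75. -17.   5.] twist 1.25
xyz [-80. -24.   5.] twist 1.4
xyz [-83. -29.   5.] twist 1.52
```

Call:
apply_moves(
  motion=[
    {"jaw": -1, "twist": 0.05, "xyz": [-14, 0, 1]},
    {"jaw": -1, "twist": 0.2, "xyz": [-26, 2, 1]},
    {"jaw": -1, "twist": 0.35, "xyz": [-34, 3, 2]},
    {"jaw": -1, "twist": 0.5, "xyz": [-42, 2, 2]},
    {"jaw": -1, "twist": 0.65, "xyz": [-49, 1, 3]},
  ],
)

```text
time: 11.25
ee_pos: [0.5246, 0.2111, 0.0721]
tcp_rot: [176.1, 2.0, -126.1]
wrist_force: [-0.6, -5.2, 2.1]
opening: -0.0006
grasp_force: 2.3
```

Run:
```python
from h import *
o=sensors.get_obs(); print(o["ee_pos"],push("b",.7,.0185))
rel([(*q,.071,y-180) for f in (.7,.85,1.,1.15,1.3,1.45,1.57) for q,y in [push("b",f,.0185)]])
```

```text
[0.52460952 0.21112289 0.07208409] (array([0.52459962, 0.21214479]), np.float64(54.292954340842385))
xyz [-1.  1.  1.] twist -0.01
xyz [-8.  3.  2.] twist 0.14
xyz [-16.   4.   2.] twist 0.29
xyz [-24.   4.   2.] twist 0.44
xyz [-32.   2.   2.] twist 0.59
xyz [-40.  -0.   2.] twist 0.74
xyz [-46.  -3.   2.] twist 0.86
```

Call:
apply_moves(
  motion=[
    {"jaw": -1, "twist": 0.14, "xyz": [-8, 3, 1]},
    {"jaw": -1, "twist": 0.29, "xyz": [-16, 4, 1]},
    {"jaw": -1, "twist": 0.44, "xyz": [-24, 4, 1]},
    {"jaw": -1, "twist": 0.59, "xyz": [-32, 2, 1]},
    {"jaw": -1, "twist": 0.74, "xyz": [-40, 0, 1]},
  ],
)

```text
time: 11.88
ee_pos: [0.5473, 0.2437, 0.0722]
tcp_rot: [175.7, -1.3, -168.4]
wrist_force: [-3.3, -3.6, 1.0]
opening: -0.0001
grasp_force: 2.2
```

Run:
```python
from h import *
o=sensors.get_obs(); print(o["ee_pos"],push("b",1.45,.0185))
rel([(*q,.071,y-180) for f in (1.45,1.57,1.62) for q,y in [push("b",f,.0185)]])
```

```text
[0.54730936 0.24367273 0.07221566] (array([0.54803255, 0.24338607]), np.float64(11.321119706030643))
xyz [-1. -1.  1.] twist 0.01
xyz [-7.  1.  1.] twist 0.13
xyz [-9.  2.  1.] twist 0.18
```

Call:
apply_moves(
  motion=[
    {"jaw": -1, "twist": 0.08, "xyz": [-4, 0, 0]},
    {"jaw": -1, "twist": 0.13, "xyz": [-7, 1, 0]},
    {"jaw": -1, "twist": 0.13, "xyz": [-9, 1, 0]},
  ],
)

```text
time: 12.25
ee_pos: [0.5527, 0.2465, 0.072]
tcp_rot: [175.9, -2.2, -175.5]
wrist_force: [-24.0, -5.9, 12.6]
opening: -0.0002
grasp_force: 12.8
```

Lever b is on its stop at 24 N. Backing off, lifting and checking.

Call:
apply_moves(
  motion=[
    {"jaw": -1, "twist": 0, "xyz": [15, 0, 0]},
    {"jaw": -1, "twist": 0, "xyz": [30, 0, -10]},
    {"jaw": -1, "twist": 0, "xyz": [32, 0, -50]},
    {"jaw": -1, "twist": 0, "xyz": [60, 0, -90]},
    {"jaw": -1, "twist": 0, "xyz": [100, 0, -120]},
  ],
)

```text
time: 12.88
ee_pos: [0.4607, 0.2307, 0.1966]
tcp_rot: [175.8, -1.6, -175.5]
wrist_force: [0.0, -0.8, 0.3]
opening: 0.0004
grasp_force: 0.0
```

Call:
apply_moves(
  motion=[
    {"jaw": -1, "twist": 0, "xyz": [40, 0, 0]},
    {"jaw": -1, "twist": 0, "xyz": [80, 0, 0]},
    {"jaw": -1, "twist": 0, "xyz": [80, 0, 0]},
    {"jaw": -1, "twist": 0, "xyz": [80, 0, 0]},
  ],
)

```text
time: 13.38
ee_pos: [0.3815, 0.2246, 0.1973]
tcp_rot: [175.8, -1.6, -175.5]
wrist_force: [1.6, -0.7, 0.1]
opening: -0.0
grasp_force: 0.0
```

Run:
```python
from h import *
o=sensors.get_obs(); print(o["ee_pos"],np.abs(o["qd"]).max())
for nm in("scene","top"):
    im,W=cloud(nm)
    m=(W[...,2]>.05)&(W[...,2]<.072)&(im.max(-1)<110)&(W[...,0]>.45)&(W[...,0]<.61)&(W[...,1]>.0)&(W[...,1]<.39)
    n,l,st,c=cv2.connectedComponentsWithStats(m.astype(np.uint8))
    for i in range(1,n):
        if st[i,4]>20:
            P=W[l==i]; e,V=np.linalg.eigh(np.cov(P[:,:2].T)); d=V[:,1]*np.sign(V[1,1]); print(nm,st[i,4],P.mean(0).round(3),"angle",np.arctan2(d@Y,-d@X).round(2))
    m=(W[...,2]>.14)&(W[...,0]>.6)&(W[...,0]<.72)&(W[...,1]>.04)&(W[...,1]<.17); P=W[m]
    print(nm,"funnel",((P.min(0)+P.max(0))/2).round(4))
cv2.imwrite("pics/end.png",im[100:350,150:550,::-1].repeat(2,0).repeat(2,1))
```

```text
[0.38151417 0.22457863 0.19731799] 1.4727515704386893
scene 121 [0.576 0.249 0.062] angle 1.59
scene 129 [0.568 0.343 0.062] angle 1.6
scene funnel [0.6628 0.1091 0.1526]
top 106 [0.57  0.245 0.064] angle 1.59
top 116 [0.563 0.34  0.064] angle 1.58
top 104 [0.53  0.105 0.063] angle 0.13
top funnel [0.6611 0.1066 0.1534]
```

View pics/end.png

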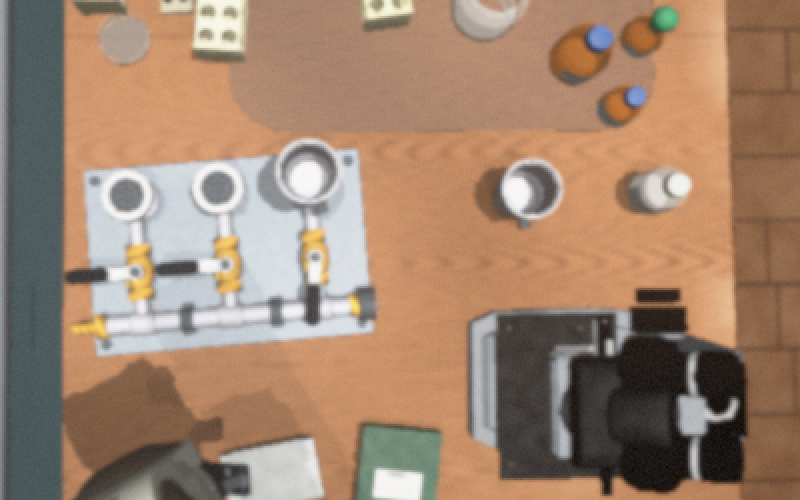

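Levers a at (95,275) and b at (185,267) lie across their pipes. Lever c at (313,300) is along its pipe. The funnel at (308,172) and the spare at (530,190) have not moved, and the arm is clear.

```bash
python3 -c "
from workcell import bot
print(bot.job_done())"
```

```text
the job is handed in; nothing more can be done
None
```

The job is handed in: taps a and b are closed to their stops (about 1.58 rad measured), tap c under the funnel is left open (about 0.13 rad), and neither funnel was shifted.

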